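Stand the fallen iron stand up and push it home

ROBOT

A 6-joint arm with a two-finger parallel gripper is mounted at the origin on the work surface. World frame = base frame: x ahead of the robot, y to its left, z up, the work surface at z = 0. Lengths are in m, angles in rad, forces in N, time in s.
With the tool pointing down it reaches from about 0.35 to 0.875 m from the base axis. Payload 4.2 kg.
Tool frame: the origin (TCP) lies on the centre line of the jaws, within the pads' length; the fingertips stand 11 mm ahead of it and the grasp point (between the pads) lies 8 mm behind it; x points along the fingers, z is the direction in which the jaws open and shut, and the axes are right-handed (so a half turn about x gives the same grasp; the last joint's range is limited). The gripper opens to 87 mm and grips with 3 to 60 N. Pads are 19 mm wide; open, the fingers measure 117 mm over their backs; the gripper's body (75 mm by 190 mm) begins 51 mm behind the grasp point.
Start: joints at [1.385, 0.385, 0.008, 0, -1.194, -0.259], TCP at [0.269, 0.564, 0.234] pointing down, gripper open.
Joint ranges: [-3.14, 3.14], [-1.21, 2.06], [-1.07, 1.41], [-3.16, 2.05], [-2.99, -0.16], [-3.1, 3.1]. Speed limits (rad/s): [2.79, 2.79, 3.14, 3.14, 3.14, 3.14].

INTERFACE

Orientations are given as a unit quaternion [w, x, y, z].
In Python, from plant import * gives the robot as it stands.
- The arm moves only by the tool send_rows, never from a script. Its argument "increments" is a list of rows, each an object with "delta_pos": the shift along the world's x, y, z in m, a list of three; "spin": the turn about the world's z in units of 8 degrees (1.0 is 8 degrees). A call has 1 to 8 rows; each row shifts and turns the commanded pose from where the row before left it; what a row does not reach is not made up. A row lasts 1/10 s, in which the tool goes at most 50 mm and 8.59 degrees, less where a joint would pass 70% of its speed; a pose out of reach is approached as far as the arm can. A call is refused whole if a number of a shift passes 0.05 or a number of a turn 1, either way. A call with a gripper value outside its range is refused whole. "hand" is the opening, from 0 (shut) to 1 (fully open), set as the call begins (left out, the last holds). The fingers move at their own pace and stop on an object; "squeeze" is the grip in N (left out, the last holds). Time passes only in rows, so rows that do not move let the fingers close. It gives the time, the measured TCP pose, the force and the opening at its end, in the units of the state.
- observe(): the state, without advancing time (a new reading comes with each control period).
- camera(name): name is "side" or "top"; returns a dict with "pixels" (420x560x3 uint8, blue, green, red), "camera_matrix" (3x3 intrinsics, pixels), "dist" ([k1, k2, p1, p2, k3] as OpenCV has them; the pictures are not rectified), "rvec" (rotation vector, rad) and "tvec" (3), from world to camera coordinates, as OpenCV has them. Camera axes: x right, y down, z forward; pixel columns grow to the right and rows downward; lengths in m; the calibration is good to about 2 mm. A picture is of the moment at which its call begins. There is no depth.
- hand_in(): hands the job in, once; it reports no verdict.
Trained networks look in a picture, given as the dict that the camera call returned (one of the last four; its "shot" number tells which), for a name from the list of things; names that differ only in an ending like _2 or _b are one class to them, and where a whole thing is asked for, a point or a joint stands for the part that bears it (a point fixed in the world has none). Each returns a list of dicts, best first, with "score" (0 to 1); they miss things now and then, are a little off and sometimes report something else, mostly with a low value. They report only what shows in the picture. A call takes as long as a camera call. They do not tell look-alikes from the thing itself.
- regions_of(picture, target): "mask" (420x560 bool, what is visible of it) and "box" ([left, top, right, bottom] in pixels, round what is visible of it).
The state is a dict: "t": time; "q": joint angles; "joint_velocities": joint speeds; "joint_torque": joint torques, N m; "ee_pos": TCP position; "ee_rot": TCP orientation; "wrist_force": force on the tool from outside, world axes, zero at the start; "moment": the same for the moment, N m; "width": finger opening in m.
Only numpy, scipy, OpenCV 4.12 (cv2) and the standard library are available. Lean on these libraries where they do the work, as an engineer would, in place of code of your own. Each camera call takes 0.05 s, during which the arm holds its last target.

TASK

The soldering-iron stand has been knocked over on the bench. Without picking anything up, push on its heavy base to tip it back onto its foot, then gently push it along the bench until the long side of its base sits flush against the ledge. Push on the base only, never touch the coil holder, and leave the can, the reel and the screwdriver where they are.

Things in the scene. Friction and masses are not known exactly. Their poses are not given: they have to be found in the camera images.
- stand: iron stand: dark steel slab base 90 (x) x 160 (y) x 22 mm (z) with a coil holder on top, 0.5 to 0.85 kg, loose. Origin: centre of the base's underside, z up when upright. At the start it lies tipped to its -x side, on the base's long -x top edge and the holder's mouth; holder towards the robot, base steep on its long edge, leaning 24 degrees to the robot. Centre of mass 17 mm above the underside, mid-base
- holder: the coil holder on the stand, not to be touched: a tube of wire coil 32 mm in diameter and 108 mm long with a black mouth, rising at right angles from the base's top at x = +16, y = +55 mm in the stand's frame, up to 130 mm above the underside. Origin: centre of its foot on the base's top, z along it to the mouth
- stand_rim (a point): on the +x long edge of the base's top face (at +45, -30, +22 mm in the stand's frame), at the start its upper edge, 82 mm high. Pushed here level, from the holder's side, away from the robot, 1 to 3 N turn the base about its lower edge, clear of the holder's sweep; it may rest on its 22 mm side when the base is vertical, and 25 degrees further it falls onto its underside
- corner_a (a point): bottom corner of the base at x = +45, y = +80, z = 0 mm in the stand's frame; it has to reach the ledge
- corner_b (a point): bottom corner of the base at x = +45, y = -80, z = 0 mm in the stand's frame; it has to reach the ledge
- ledge: straight aluminium ledge fixed on the bench beyond the stand, 560 mm long (y), 28 mm thick (x), 32 mm high. Origin: middle of the foot of its front face, the one that looks to the robot; the face is the plane x = 0 of its frame, x points away from the robot
- can: standing aluminium spray can with a small cap, 60 mm in diameter, 180 mm tall, bystander. Origin: centre of its underside
- reel: flanged grey reel standing on its flange, 60 mm in diameter, 40 mm tall, bystander. Origin: centre of its underside
- screwdriver: screwdriver with black handle lying on the bench, bystander. Origin near its middle
Mind the look-alikes: they are no part of the job. What is shaped like the stand but blue or yellow is not meant.

How it is judged:
By the outcome, as a careful person would: the job done as asked, in the order asked, and still so for the second after the job is handed in, with the robot touching nothing.
It also fails if it takes over 54 s, if anything falls off the work surface, if the arm or the gripper's body presses on something with over 40 N, if the wrist force passes 120 N, or if a joint passes its speed limit or range.

## Working session

There is one attempt and no reset: what is moved stays moved. The work goes in short steps, Python scripts to look and compute and a tool call to move; the robot and the scene stay as the last step left them, time stands still between calls to the robot, and variables do not carry over. Pictures are saved under pics/ and viewed, and the job is handed in when it is done.

Besides the shell and the picture viewer there is one more tool, called as name(argument=value, ...), one argument or row to a line, values as JSON. send_rows: Moves the arm, as the interface text tells. Its arguments: {"type":"object","properties":{"increments":{"type":"array"},"hand":{"type":"number"},"squeeze":{"type":"number"}},"required":["increments"]}

```bash
mkdir -p pics
cat > h.py <<'E'
from plant import *
import numpy as np, cv2
def P(c): return np.array(c["camera_matrix"],float),np.array(c["dist"],float),np.array(c["rvec"],float).ravel(),np.array(c["tvec"],float).ravel()
def proj(c,X):
    K,d,r,t=P(c); return cv2.projectPoints(np.array(X,float).reshape(-1,1,3),r,t,K,d)[0].reshape(-1,2)
def ray(c,uv):
    K,d,r,t=P(c); R=cv2.Rodrigues(r)[0]
    n=cv2.undistortPoints(np.array(uv,float).reshape(-1,1,2),K,d).reshape(-1,2)
    D=np.c_[n,np.ones(len(n))]@R
    return -R.T@t, D
def atz(c,uv,z):
    o,D=ray(c,uv); return o+D*((z-o[2])/D[:,2])[:,None]
E
python3 - <<'E'
from h import *
s=observe();print(s)
for n in("side","top"):
    c=camera(n);cv2.imwrite(f"pics/{n}0.png",c["pixels"]);print(n,ray(c,[[280,210]]))
    for t in("stand","holder","ledge","can","reel","screwdriver"):
        for r in regions_of(c,t)[:4]:
            m=r["mask"];v,u=np.nonzero(m);print(t,round(r["score"],2),r["box"],u.mean().round(),v.mean().round(),m.sum())
E
```

```text
{'t': 0.0, 'q': array([ 1.38459074e+00,  3.85564345e-01,  6.60407428e-03, -5.37780721e-04,
       -1.19398674e+00, -2.58633770e-01]), 'joint_velocities': array([ 0.00149126, -0.00095686,  0.00032685,  0.00073266, -0.00035564,
        0.00138806]), 'joint_torque': array([-1.90814094e-04, -3.90666211e+01,  1.87406731e+01,  4.22012866e+00,
        1.09537636e-02, -1.89736343e-04]), 'ee_pos': array([0.26864791, 0.56366321, 0.23244061]), 'ee_rot': array([-0.37776498, -0.59736826, -0.37689211,  0.59866277]), 'wrist_force': array([0.05763673, 0.29447438, 0.09304837]), 'moment': array([ 0.00111242, -0.03630673, -0.01355892]), 'width': 0.08727867464429104}
side (array([-0.28755625, -0.80096078,  0.79500148]), array([[ 0.59477253,  0.60468597, -0.53012093]]))
stand 0.98 [248.3, 290.0, 316.3, 370.9] 281.0 328.0 3635
stand 0.82 [424.0, 244.3, 516.0, 316.9] 465.0 280.0 3092
stand 0.67 [234.4, 197.5, 313.9, 244.0] 275.0 219.0 1822
stand 0.63 [111.9, 187.1, 165.7, 243.1] 146.0 214.0 1315
holder 0.88 [252.9, 293.2, 288.0, 311.4] 268.0 302.0 421
holder 0.79 [198.7, 140.2, 214.1, 170.5] 209.0 158.0 23
[... 538 characters left out ...]
2] 181.0 290.0 1888
stand 0.86 [405.1, 119.7, 475.1, 171.6] 443.0 154.0 1849
stand 0.77 [335.9, 277.0, 391.6, 340.1] 374.0 300.0 1083
stand 0.7 [244.5, 185.6, 307.6, 244.5] 271.0 207.0 1394
holder 0.91 [105.1, 147.7, 141.8, 183.2] 123.0 166.0 345
holder 0.87 [254.9, 211.4, 268.5, 245.4] 261.0 230.0 368
holder 0.84 [335.8, 283.6, 372.9, 292.2] 355.0 288.0 362
holder 0.69 [451.9, 117.5, 464.2, 149.2] 459.0 133.0 279
ledge 0.62 [178.4, 122.9, 376.3, 147.8] 274.0 134.0 2323
can 0.92 [374.2, 177.4, 409.0, 205.3] 392.0 193.0 743
can 0.26 [246.8, 185.6, 306.7, 248.1] 270.0 207.0 1366
reel 0.73 [170.7, 191.3, 193.0, 211.2] 181.0 201.0 417
screwdriver 0.55 [106.9, 205.3, 130.3, 271.8] 118.0 246.0 447
```

```bash
ls
```

```text
h.py
pics
```

View pics/side0.png

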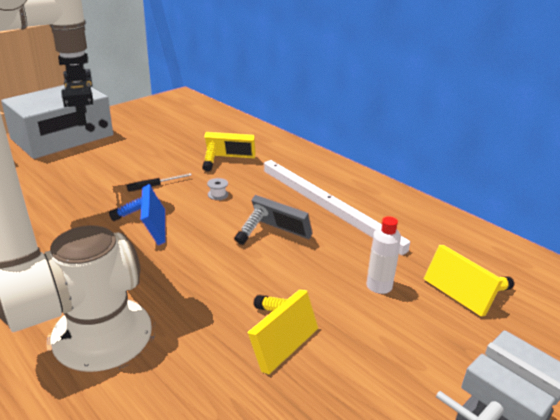

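View pics/top0.png

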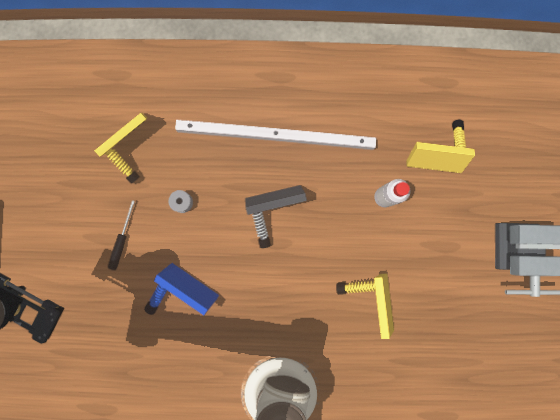

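The dark stand is at top (275,205) and side (278,218). The blue one at top (187,290) and the yellow ones are look-alikes. The ledge is at top (275,134), the can at (392,193) and the reel at (180,201). I'll confirm with a crop, then fit the poses.

```bash
cat >> h.py <<'E'
from scipy.optimize import minimize
from scipy.spatial.transform import Rotation as Ro
B=np.array([[x,y,z] for x in(-.045,.045) for y in(-.08,.08) for z in(0,.022)])
a=np.linspace(0,2*np.pi,24,endpoint=False)
H=np.array([[.016+.016*np.cos(t),.055+.016*np.sin(t),z] for t in a for z in(.022,.130)])
def pose_tipped(x,y,yaw,tilt=np.radians(24)):
    # x,y: middle of the lower (-x top) edge on bench
    R=Ro.from_euler('z',yaw).as_matrix()@Ro.from_euler('y',-(np.pi/2+tilt)).as_matrix()
    t=np.array([x,y,0])-R@np.array([-.045,0,.022]); return R,t
def pose_up(x,y,yaw):
    return Ro.from_euler('z',yaw).as_matrix(),np.array([x,y,0.])
def render(c,R,t,S=4):
    m=np.zeros((420*S,560*S),np.uint8)
    for G in(B,H):
        h=cv2.convexHull(((proj(c,G@R.T+t)+.5)*S).astype(np.float32)).astype(np.int32); cv2.fillConvexPoly(m,h,1)
    return cv2.resize(m.astype(np.float32),(560,420),interpolation=cv2.INTER_AREA)
def fit(f,cs,ms,p0,step):
    def cost(p):
        R,t=f(*p); s=0
        for c,m in zip(cs,ms):
            r=render(c,R,t); s+=np.abs(r-m).sum()/m.sum()
        return s
    sim=[np.array(p0)]+[np.array(p0)+np.eye(len(p0))[i]*step[i] for i in range(len(p0))]
    return minimize(cost,p0,method='Nelder-Mead',options=dict(initial_simplex=sim,xatol=1e-4,fatol=1e-4,maxiter=250))
def find(c,target,uv,tol=40):
    L=[r for r in regions_of(c,target) if np.hypot((r["box"][0]+r["box"][2])/2-uv[0],(r["box"][1]+r["box"][3])/2-uv[1])<tol]
    return L[0] if L else None
E
python3 - <<'E'
from h import *
s=observe(); w,x,y,z=s["ee_rot"]; print("toolR\n",Ro.from_quat([x,y,z,w]).as_matrix().round(3))
c1=camera("top");c2=camera("side")
m1=find(c1,"stand",(275,205));m2=find(c2,"stand",(275,218))
print(m1["box"],m2["box"])
p0=atz(c1,[[278,203]],.04)[0]
best=None
for yaw in(-.2,0,.2):
  r=fit(pose_tipped,[c1,c2],[m1["mask"]*1.,m2["mask"]*1.],[p0[0],p0[1],yaw,np.radians(24)],[.01,.01,.1,.03])
  print(yaw,r.fun,r.x)
  if best is None or r.fun<best.fun:best=r
R,t=pose_tipped(*best.x)
print("rim",R@[.045,-.03,.022]+t,"rim ends",R@[.045,-.08,.022]+t,R@[.045,.08,.022]+t)
np.save("tip.npy",best.x)
# ledge ends (front face top edge px -> z .032)
lm=find(c1,"ledge",(275,134));rect=cv2.minAreaRect(np.argwhere(lm["mask"])[:,::-1].astype(np.float32))
bx=cv2.boxPoints(rect);print("ledge box",bx, atz(c1,bx,.032).round(3))
for n,z,uv in(("can",.0,0),("reel",.04,0),("screwdriver",.01,0)):
    for c in(c1,c2):
        L=regions_of(c,n)
        if L: v,u=np.nonzero(L[0]["mask"]);print(n,atz(c,[[u.mean(),v.mean()],[u.mean(),v.max()]],z).round(3).tolist())
o=[]
for c,b in((c1,(225,120,335,260)),(c2,(200,150,330,260))):
    im=c["pixels"].copy();im=cv2.resize(im,None,fx=4,fy=4)
    for G in(B,):
        for q in proj(c,G@R.T+t): cv2.circle(im,tuple(int(k) for k in q*4+2),4,(0,255,0),-1)
    k=im[b[1]*4:b[3]*4,b[0]*4:b[2]*4];o.append(cv2.resize(k,(400,int(400*k.shape[0]/k.shape[1]))))
hh=max(k.shape[0] for k in o)
o=[cv2.copyMakeBorder(k,0,hh-k.shape[0],0,0,cv2.BORDER_CONSTANT) for k in o]
cv2.imwrite("pics/crop1.png",np.hstack(o))
E
```

```text
toolR
 [[-0.     0.903 -0.43 ]
 [ 0.    -0.43  -0.903]
 [-1.    -0.    -0.   ]]
[244.1, 184.0, 307.8, 247.8] [234.8, 195.6, 313.3, 243.9]
-0.2 0.1572799355872135 [0.5416369  0.03063728 0.2615549  0.39802912]
0 0.16024999669047632 [0.54173694 0.0305351  0.26330098 0.40388548]
0.2 0.18282151549708098 [0.54095289 0.03005224 0.25763078 0.37269343]
rim [ 0.51569662 -0.00736285  0.0829644 ] rim ends [ 0.52862576 -0.05566231  0.0829644 ] [0.4872525  0.09889594 0.0829644 ]
ledge box [[174.24759 132.7975 ]
 [175.48318 118.35054]
 [375.89877 135.49135]
 [374.66318 149.93831]] [[ 0.714  0.311  0.032]
 [ 0.755  0.309  0.032]
 [ 0.72  -0.25   0.032]
 [ 0.679 -0.247  0.032]]
can [[0.564, -0.304, 0.0], [0.524, -0.304, 0.0]]
can [[0.651, -0.221, 0.0], [0.538, -0.306, 0.0]]
reel [[0.524, 0.284, 0.04], [0.493, 0.283, 0.04]]
reel [[0.503, 0.258, 0.04], [0.466, 0.21, 0.04]]
screwdriver [[0.393, 0.461, 0.01], [0.333, 0.459, 0.01]]
screwdriver [[0.381, 0.468, 0.01], [0.361, 0.433, 0.01]]
```

View pics/crop1.png

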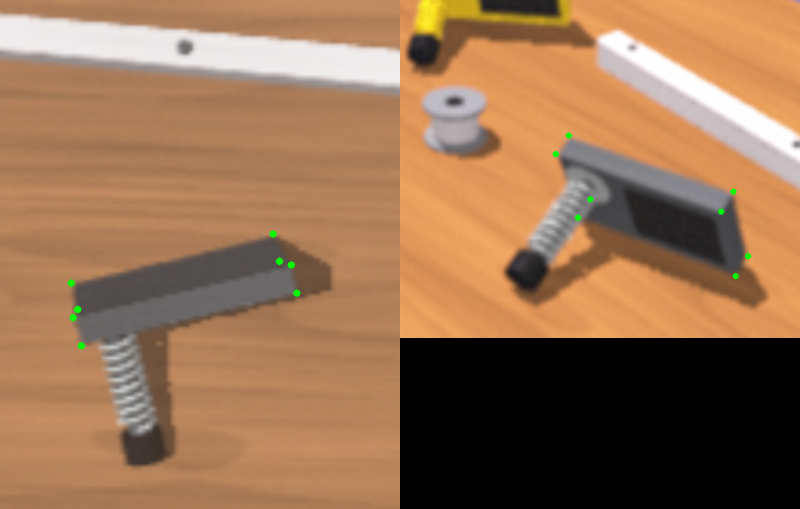

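The crop confirms it: a dark slab with a silvery coil and black mouth, and the fitted corners match to about 1 px. The rim fits at 83 mm against the expected 82, with yaw about +15°. Next I move in high with the jaws shut, then fit the ledge.

send_rows(
  increments=[
    {"delta_pos": [0.01, -0.035, 0], "spin": -0.4},
    {"delta_pos": [0.01, -0.035, 0], "spin": -0.4},
    {"delta_pos": [0.01, -0.035, 0], "spin": -0.4},
    {"delta_pos": [0.01, -0.035, 0], "spin": -0.4},
    {"delta_pos": [0.01, -0.035, 0], "spin": -0.4},
    {"delta_pos": [0.01, -0.035, 0], "spin": -0.4},
    {"delta_pos": [0.01, -0.035, 0], "spin": -0.4},
    {"delta_pos": [0.01, -0.035, 0], "spin": -0.4},
  ],
  hand=0,
  squeeze=20,
)

```text
t: 2.05
ee_pos: [0.3491, 0.2827, 0.2338]
ee_rot: [0.235, 0.667, 0.235, -0.667]
wrist_force: [0.9, 0.3, -0.4]
width: 0.0309
```

send_rows(
  increments=[
    {"delta_pos": [0.01, -0.04, 0], "spin": -0.4},
    {"delta_pos": [0.01, -0.04, 0], "spin": -0.4},
    {"delta_pos": [0.01, -0.04, 0], "spin": -0.4},
    {"delta_pos": [0.01, -0.04, 0], "spin": -0.4},
    {"delta_pos": [0.01, -0.04, 0], "spin": -0.4},
    {"delta_pos": [0.01, -0.04, 0], "spin": -0.4},
    {"delta_pos": [0.01, -0.04, 0], "spin": -0.4},
    {"delta_pos": [0.01, -0.03, 0], "spin": -0.2},
  ],
)

```text
t: 2.85
ee_pos: [0.4289, -0.0279, 0.2339]
ee_rot: [0.091, 0.702, 0.091, -0.701]
wrist_force: [0.0, 0.7, -0.5]
width: 0.0004
```

```bash
cat >> h.py <<'E'
def tool():
    s=observe(); w,x,y,z=s["ee_rot"]; M=Ro.from_quat([x,y,z,w]).as_matrix()
    print("t",round(s["t"],2),"tcp",s["ee_pos"].round(4),"jawdeg",np.degrees(np.arctan2(M[1,2],M[0,2])).round(1),"F",s["wrist_force"].round(2),"w",round(s["width"],3),"tilt",M[:,0].round(3))
LB=np.array([[x,y,z] for x in(0,.028) for y in(-.28,.28) for z in(0,.032)])
def rbox(c,G,x,y,yaw,S=4):
    R,t=pose_up(x,y,yaw);m=np.zeros((420*S,560*S),np.uint8)
    cv2.fillConvexPoly(m,cv2.convexHull(((proj(c,G@R.T+t)+.5)*S).astype(np.float32)).astype(np.int32),1)
    return cv2.resize(m.astype(np.float32),(560,420),interpolation=cv2.INTER_AREA)
E
python3 - <<'E'
from h import *
tool()
c1=camera("top");c2=camera("side")
ms=[]
for c,uv in((c1,(275,134)),(c2,(335,207))):
    im=c["pixels"].astype(int); L=find(c,"ledge",uv)
    ms.append(L["mask"]*1. if L else None); print(None if L is None else (L["box"],L["mask"].sum()))
def cost(p,idx):
    return sum(np.abs(rbox(c,LB,*p)-m).sum()/m.sum() for i,(c,m) in enumerate(zip((c1,c2),ms)) if m is not None and i in idx)
for idx in((0,),(1,),(0,1)):
    p0=np.array([.697,.032,-.063]);r=minimize(cost,p0,args=(idx,),method='Nelder-Mead',options=dict(initial_simplex=[p0,p0+[.01,0,0],p0+[0,.01,0],p0+[0,0,.03]]))
    print(idx,r.fun,r.x)
    np.save("ledge.npy",r.x)
for n,c in(("top1",c1),("side1",c2)): cv2.imwrite(f"pics/{n}.png",c["pixels"])
a_=cv2.resize(c1["pixels"][60:330,150:430],(400,386));b_=cv2.resize(c2["pixels"][20:290,120:400],(400,386))
cv2.imwrite("pics/both1.png",np.hstack([a_,b_]))
E
```

```text
t 2.85 tcp [ 0.4289 -0.0279  0.2339] jawdeg -165.2 F [ 0.04  0.71 -0.51] w 0.0 tilt [ 0.001  0.    -1.   ]
([175.5, 120.4, 376.0, 149.0], np.int64(2364))
([271.6, 166.8, 408.8, 253.0], np.int64(1870))
(0,) 0.10472186971235195 [ 0.70796939  0.03339455 -0.06681992]
(1,) 0.4027072192513369 [ 0.70570813  0.03102667 -0.06492104]
(0, 1) 0.5121301473981379 [ 0.70741912  0.03292306 -0.06685583]
```

View pics/both1.png

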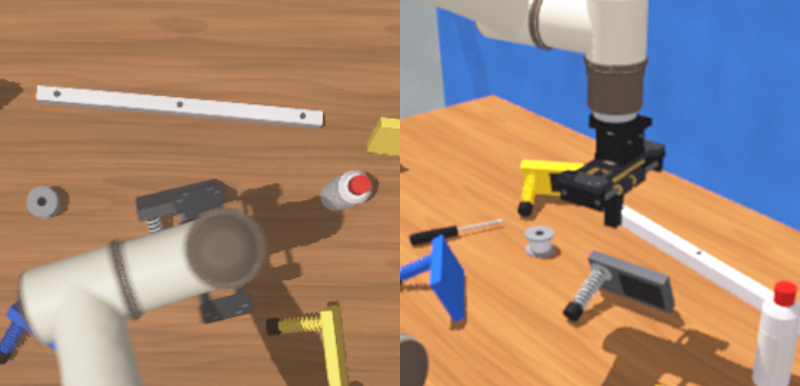

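Picture: the gripper's long body axis lies along the jaws, which now point along the push direction. The stand is undisturbed. Next I descend behind the rim.

send_rows(
  increments=[
    {"delta_pos": [0, 0, -0.04], "spin": 0},
    {"delta_pos": [0, 0, -0.04], "spin": 0},
    {"delta_pos": [0, 0, -0.04], "spin": 0},
    {"delta_pos": [0, 0, -0.03], "spin": 0},
    {"delta_pos": [0.019, 0.005, 0], "spin": 0},
    {"delta_pos": [0.019, 0.005, 0], "spin": 0},
    {"delta_pos": [0.01, 0.0026, 0], "spin": 0},
    {"delta_pos": [0, 0, 0], "spin": 0},
  ],
)

```text
t: 3.85
ee_pos: [0.4781, -0.0119, 0.0837]
ee_rot: [0.092, 0.701, 0.092, -0.701]
wrist_force: [-0.4, -0.2, -0.3]
width: 0.0003
```

Run:
```python
from h import *
tool()
c2=camera("side");c1=camera("top")
a_=cv2.resize(c1["pixels"][150:270,200:340],(400,343));b_=cv2.resize(c2["pixels"][140:260,190:330],(400,343))
cv2.imwrite("pics/both2.png",np.hstack([a_,b_]))
```

```text
t 3.85 tcp [ 0.4781 -0.0119  0.0837] jawdeg -165.0 F [-0.35 -0.2  -0.29] w 0.0 tilt [ 0.001  0.    -1.   ]
```

View pics/both2.png

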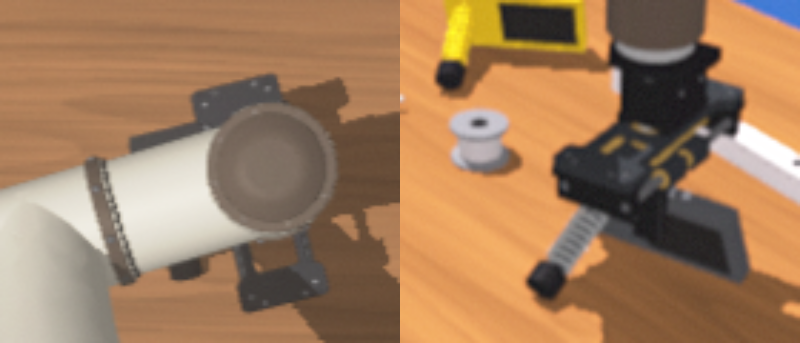

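send_rows(
  increments=[
    {"delta_pos": [0.01, 0.0026, 0], "spin": 0},
    {"delta_pos": [0.006, 0.0016, 0], "spin": 0},
    {"delta_pos": [0.004, 0.001, 0], "spin": 0},
    {"delta_pos": [0.004, 0.001, 0], "spin": 0},
    {"delta_pos": [0.004, 0.001, 0], "spin": 0},
    {"delta_pos": [0.004, 0.001, 0], "spin": 0},
    {"delta_pos": [0.004, 0.001, 0], "spin": 0},
    {"delta_pos": [0.004, 0.001, 0], "spin": 0},
  ],
)

```text
t: 4.75
ee_pos: [0.5172, -0.003, 0.0835]
ee_rot: [-0.092, -0.701, -0.092, 0.701]
wrist_force: [-0.6, -0.4, 0.1]
width: 0.0005
```

send_rows(
  increments=[
    {"delta_pos": [0.004, 0.001, 0], "spin": 0},
    {"delta_pos": [0.004, 0.001, 0], "spin": 0},
    {"delta_pos": [0.004, 0.001, 0], "spin": 0},
    {"delta_pos": [0.004, 0.001, 0], "spin": 0},
    {"delta_pos": [0, 0, 0], "spin": 0},
  ],
)

```text
t: 5.25
ee_pos: [0.5337, 0.0012, 0.0835]
ee_rot: [0.092, 0.701, 0.092, -0.701]
wrist_force: [-0.2, 0.1, 0.1]
width: 0.0006
```

Run:
```python
from h import *
tool()
c2=camera("side");c1=camera("top")
a_=cv2.resize(c1["pixels"][150:270,200:340],(400,343));b_=cv2.resize(c2["pixels"][140:260,190:330],(400,343))
cv2.imwrite("pics/both3.png",np.hstack([a_,b_]))
```

```text
t 5.25 tcp [0.5337 0.0012 0.0835] jawdeg -165.1 F [-0.18  0.06  0.06] w 0.001 tilt [ 0.001  0.    -1.   ]
```

View pics/both3.png

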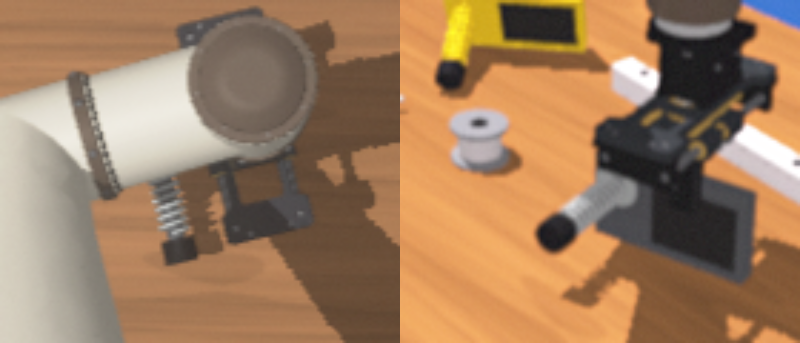

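The base is now near vertical on its 22 mm side and the holder is clear of the gripper. I keep going slowly over the balance point.

send_rows(
  increments=[
    {"delta_pos": [0.004, 0.001, 0], "spin": 0},
    {"delta_pos": [0.004, 0.001, 0], "spin": 0},
    {"delta_pos": [0.004, 0.001, 0], "spin": 0},
    {"delta_pos": [0.004, 0.001, 0], "spin": 0},
    {"delta_pos": [0.003, 0.0008, 0], "spin": 0},
  ],
)

```text
t: 5.85
ee_pos: [0.5526, 0.0059, 0.0837]
ee_rot: [0.092, 0.701, 0.092, -0.701]
wrist_force: [-1.7, 0.1, 1.1]
width: 0.0006
```

Run:
```python
from h import *
tool()
c2=camera("side");c1=camera("top")
a_=cv2.resize(c1["pixels"][120:240,200:340],(400,343));b_=cv2.resize(c2["pixels"][130:250,200:340],(400,343))
cv2.imwrite("pics/both4.png",np.hstack([a_,b_]))
```

```text
t 5.85 tcp [0.5526 0.0059 0.0837] jawdeg -165.1 F [-1.68  0.12  1.08] w 0.001 tilt [ 0.001  0.    -1.   ]
```

View pics/both4.png

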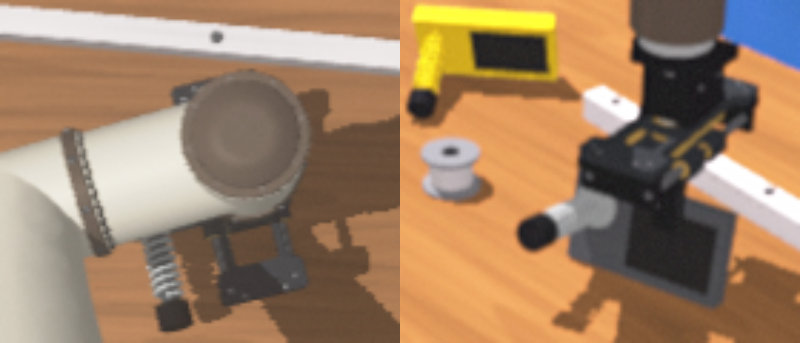

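send_rows(
  increments=[
    {"delta_pos": [0.004, 0.001, 0], "spin": 0},
    {"delta_pos": [0.004, 0.001, 0], "spin": 0},
    {"delta_pos": [0.003, 0.0008, 0], "spin": 0},
    {"delta_pos": [0.003, 0.0008, 0], "spin": 0},
  ],
)

```text
t: 6.35
ee_pos: [0.5664, 0.0095, 0.0835]
ee_rot: [0.092, 0.701, 0.092, -0.701]
wrist_force: [0.4, -0.2, 0.3]
width: 0.0002
```

Run:
```python
from h import *
tool()
c2=camera("side");c1=camera("top")
a_=cv2.resize(c1["pixels"][120:240,200:340],(400,343));b_=cv2.resize(c2["pixels"][130:250,200:340],(400,343))
cv2.imwrite("pics/both5.png",np.hstack([a_,b_]))
tool()
```

```text
t 6.35 tcp [0.5664 0.0095 0.0835] jawdeg -165.1 F [ 0.4  -0.16  0.26] w 0.0 tilt [ 0.001  0.    -1.   ]
t 6.45 tcp [0.5665 0.0096 0.0835] jawdeg -165.1 F [0.7  0.34 0.24] w 0.001 tilt [ 0.001  0.    -1.   ]
```

View pics/both5.png

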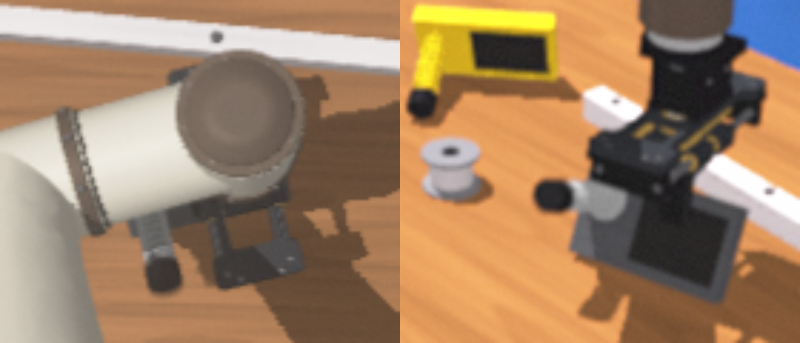

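send_rows(
  increments=[
    {"delta_pos": [0, 0, 0], "spin": 0},
    {"delta_pos": [0, 0, 0], "spin": 0},
    {"delta_pos": [0, 0, 0], "spin": 0},
  ],
)

```text
t: 6.75
ee_pos: [0.5658, 0.0093, 0.0836]
ee_rot: [-0.092, -0.701, -0.092, 0.701]
wrist_force: [-0.3, 1.1, 0.1]
width: 0.0007
```

Run:
```python
from h import *
tool()
c2=camera("side");c1=camera("top")
a_=cv2.resize(c1["pixels"][110:230,200:340],(400,343));b_=cv2.resize(c2["pixels"][130:250,200:340],(400,343))
cv2.imwrite("pics/both6.png",np.hstack([a_,b_]))
tool()
```

```text
t 6.75 tcp [0.5658 0.0093 0.0836] jawdeg -165.1 F [-0.31  1.07  0.13] w 0.001 tilt [-0. -0. -1.]
t 6.85 tcp [0.5658 0.0093 0.0836] jawdeg -165.1 F [-0.49 -1.04 -0.32] w 0.0 tilt [ 0.  0. -1.]
```

View pics/both6.png

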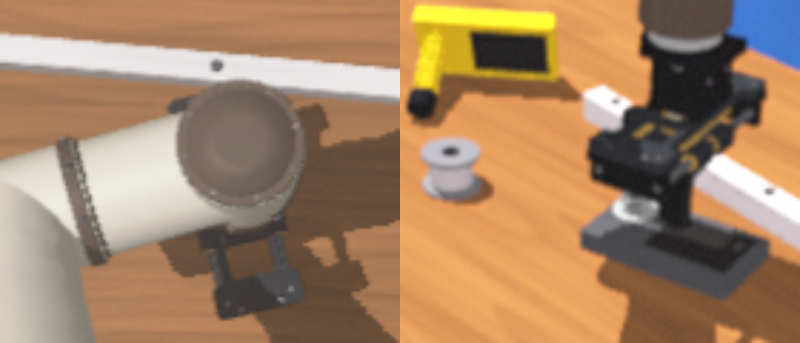

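It has come down on its foot. I lift straight up, clear of the holder, and back off.

send_rows(
  increments=[
    {"delta_pos": [0, 0, 0.04], "spin": 0},
    {"delta_pos": [0, 0, 0.04], "spin": 0},
    {"delta_pos": [0, 0, 0.04], "spin": 0},
    {"delta_pos": [-0.04, -0.03, 0.0], "spin": 0.8},
    {"delta_pos": [-0.04, -0.03, 0], "spin": 0.9},
    {"delta_pos": [-0.04, -0.03, 0], "spin": 0.9},
    {"delta_pos": [-0.03, -0.03, 0], "spin": 0.9},
    {"delta_pos": [0, -0.03, 0], "spin": 0.9},
  ],
)

```text
t: 7.65
ee_pos: [0.4117, -0.1413, 0.2039]
ee_rot: [-0.301, -0.64, -0.302, 0.64]
wrist_force: [1.1, 0.9, 0.1]
width: 0.0003
```

send_rows(
  increments=[
    {"delta_pos": [0, 0, 0], "spin": 0.9},
    {"delta_pos": [0, 0, 0], "spin": 0.9},
    {"delta_pos": [0, 0, 0], "spin": 0.9},
    {"delta_pos": [0, 0, 0], "spin": 0.9},
    {"delta_pos": [0, 0, 0], "spin": 0.9},
  ],
  hand=1,
)

```text
t: 8.15
ee_pos: [0.4157, -0.1407, 0.2036]
ee_rot: [0.484, 0.515, 0.484, -0.515]
wrist_force: [-0.2, -1.0, 0.7]
width: 0.0325
```

```bash
cat >> h.py <<'E'
def look(name,uv1=(275,165),uv2=(300,210),x0=None):
    tool()
    c1=camera("top");c2=camera("side")
    r1=find(c1,"stand",uv1,45);r2=find(c2,"stand",uv2,45)
    cs=[];ms=[]
    for c,r in((c1,r1),(c2,r2)):
        if r: cs.append(c);ms.append(r["mask"]*1.);print(r["box"],round(r["score"],2))
    if x0 is None:x0=[.61,.05,.26]
    r=fit(pose_up,cs,ms,x0,[.01,.01,.1]);print("fit",r.fun,r.x.round(4))
    R,t=pose_up(*r.x);l=np.load("ledge.npy");Rl,tl=pose_up(*l)
    for nm,p in(("a",[.045,.08,0]),("b",[.045,-.08,0])):
        print(nm,"in ledge frame mm",(Rl.T@(R@p+t-tl)*1000).round(1))
    print("rel yaw deg",np.degrees(r.x[2]-l[2]).round(2))
    for nm,p in(("back a",[-.045,.08,.01]),("back mid",[-.045,0,.01]),("back b",[-.045,-.08,.01])):print(nm,(R@p+t).round(4))
    o=[]
    for c,(u,v) in((c1,uv1),(c2,uv2)):
        im=cv2.resize(c["pixels"],None,fx=4,fy=4,interpolation=cv2.INTER_CUBIC)
        for q in proj(c,B@R.T+t): cv2.circle(im,tuple(int(k) for k in q*4+2),3,(0,255,0),-1)
        for q in proj(c,np.array([[0,y,.0] for y in np.linspace(-.28,.28,15)])@Rl.T+tl): cv2.circle(im,tuple(int(k) for k in q*4+2),2,(0,0,255),-1)
        o.append(cv2.resize(im[4*v-240:4*v+240,4*u-200:4*u+200],(400,480)))
    cv2.imwrite(f"pics/{name}.png",np.hstack(o));np.save("up.npy",r.x)
E
python3 -c "
from h import *
look('l1')"
```

```text
t 8.15 tcp [ 0.4157 -0.1407  0.2036] jawdeg -93.6 F [-0.25 -0.95  0.7 ] w 0.032 tilt [ 0.  0. -1.]
[238.9, 152.8, 299.7, 198.1] 0.58
[263.1, 180.2, 329.8, 234.9] 0.7
fit 0.42242089061058186 [0.6066 0.0485 0.2385]
a in ledge frame mm [-82.8  98.6   0. ]
b in ledge frame mm [-34.7 -54.    0. ]
rel yaw deg 17.5
back a [0.544  0.1156 0.01  ]
back mid [0.5629 0.0378 0.01  ]
back b [ 0.5818 -0.0399  0.01  ]
```

View pics/l1.png

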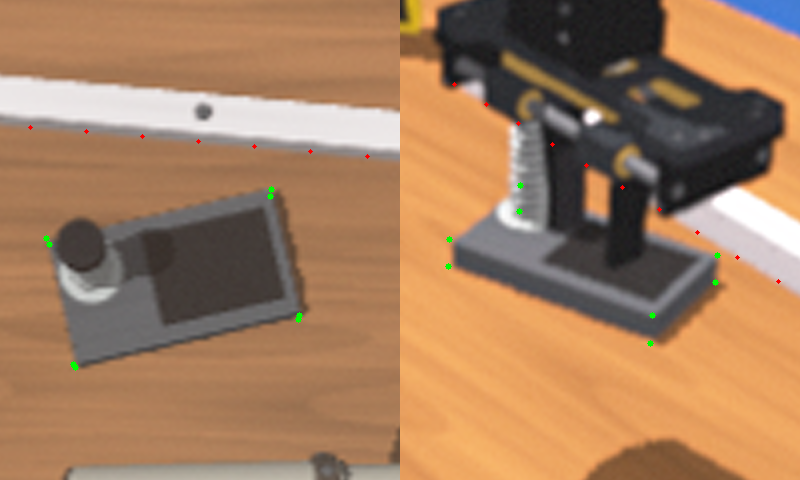

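Top view: the stand is upright with its base corners at crop (50,240), (272,192), (298,318) and (75,367). It is turned 17.5° from the ledge, with gaps of about 83 mm at corner a and 35 mm at b. The jaws are parallel to the ledge, so I'll use the two open fingers as a two-point pusher, with the left finger touching first.

send_rows(
  increments=[
    {"delta_pos": [0.014, 0.038, 0], "spin": 0},
    {"delta_pos": [0.015, 0.038, 0], "spin": 0},
    {"delta_pos": [0.015, 0.038, 0], "spin": 0},
    {"delta_pos": [0.015, 0.038, 0], "spin": 0},
    {"delta_pos": [0.015, 0.036, 0], "spin": 0},
    {"delta_pos": [0, 0, -0.04], "spin": 0},
    {"delta_pos": [0, 0, -0.04], "spin": 0},
    {"delta_pos": [0, 0, -0.03], "spin": 0},
  ],
)

```text
t: 9.15
ee_pos: [0.489, 0.0476, 0.0916]
ee_rot: [-0.482, -0.517, -0.483, 0.518]
wrist_force: [0.8, -0.1, -0.5]
width: 0.0869
```

Run:
```python
from h import *
tool()
c2=camera("side");c1=camera("top")
a_=cv2.resize(c1["pixels"][110:260,200:375],(400,343));b_=cv2.resize(c2["pixels"][130:280,190:365],(400,343))
cv2.imwrite("pics/both7.png",np.hstack([a_,b_]))
```

```text
t 9.15 tcp [0.489  0.0476 0.0916] jawdeg -94.0 F [ 0.84 -0.11 -0.54] w 0.087 tilt [-0.002 -0.    -1.   ]
```

View pics/both7.png

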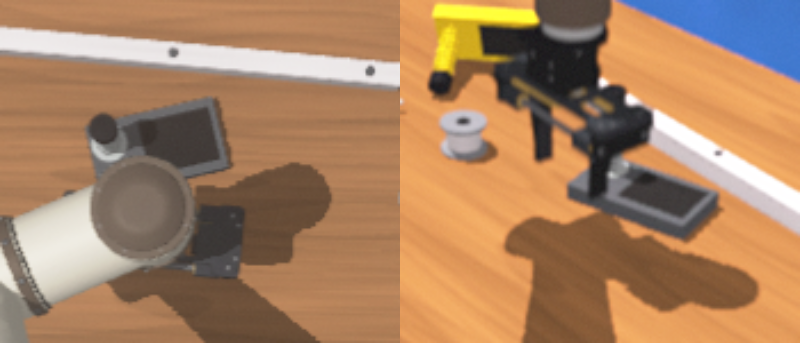

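send_rows(
  increments=[
    {"delta_pos": [0, 0, -0.04], "spin": 0},
    {"delta_pos": [0, 0, -0.032], "spin": 0},
    {"delta_pos": [0.015, -0.001, 0], "spin": 0},
    {"delta_pos": [0.015, -0.001, 0], "spin": 0},
    {"delta_pos": [0.005, -0.0003, 0], "spin": 0},
    {"delta_pos": [0.005, -0.0003, 0], "spin": 0},
    {"delta_pos": [0.005, -0.0003, 0], "spin": 0},
    {"delta_pos": [0.004, -0.0003, 0], "spin": 0},
  ],
)

```text
t: 10.05
ee_pos: [0.5364, 0.0436, 0.0216]
ee_rot: [-0.482, -0.515, -0.484, 0.518]
wrist_force: [-5.4, 0.9, 2.2]
width: 0.0871
```

```bash
cat >> h.py <<'E'
def snap(n,u1=(275,170),u2=(290,205)):
    tool();c1=camera("top");c2=camera("side")
    f=lambda c,u:cv2.resize(c["pixels"][u[1]-55:u[1]+55,u[0]-55:u[0]+55],(400,400),interpolation=cv2.INTER_CUBIC)
    cv2.imwrite(f"pics/{n}.png",np.hstack([f(c1,u1),f(c2,u2)]))
E
python3 -c "
from h import *
snap('s1')"
```

```text
t 10.05 tcp [0.5364 0.0436 0.0216] jawdeg -93.9 F [-5.37  0.94  2.16] w 0.087 tilt [-0.005 -0.001 -1.   ]
```

View pics/s1.png

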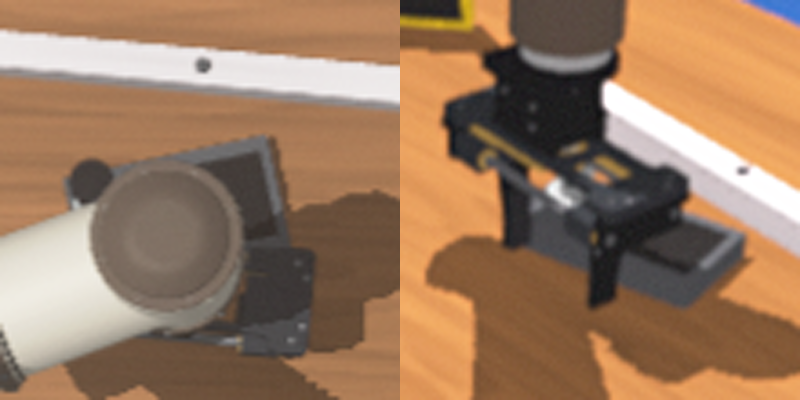

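Contact at the predicted place, about 5 N. I push on slowly.

send_rows(
  increments=[
    {"delta_pos": [0.004, -0.0003, 0], "spin": 0},
    {"delta_pos": [0.004, -0.0003, 0], "spin": 0},
    {"delta_pos": [0.004, -0.0003, 0], "spin": 0},
    {"delta_pos": [0.004, -0.0003, 0], "spin": 0},
  ],
)

```text
t: 10.55
ee_pos: [0.5547, 0.043, 0.0213]
ee_rot: [-0.483, -0.516, -0.483, 0.517]
wrist_force: [-4.0, 1.2, -1.3]
width: 0.0866
```

send_rows(
  increments=[
    {"delta_pos": [0.004, -0.0003, 0], "spin": 0},
    {"delta_pos": [0.004, -0.0003, 0], "spin": 0},
    {"delta_pos": [0.004, -0.0003, 0], "spin": 0},
    {"delta_pos": [0.004, -0.0003, 0], "spin": 0},
  ],
)

```text
t: 10.95
ee_pos: [0.5713, 0.0418, 0.0215]
ee_rot: [0.483, 0.517, 0.483, -0.517]
wrist_force: [-3.3, 2.3, -1.3]
width: 0.0868
```

```bash
python3 -c "
from h import *
snap('s2')"
```

```text
t 10.95 tcp [0.5713 0.0418 0.0215] jawdeg -93.9 F [-3.31  2.25 -1.25] w 0.087 tilt [ 0.  0. -1.]
```

View pics/s2.png

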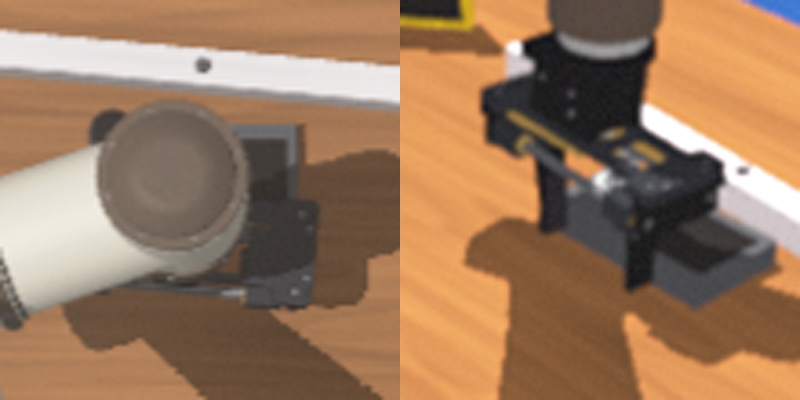

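send_rows(
  increments=[
    {"delta_pos": [0.004, -0.0003, 0], "spin": 0},
    {"delta_pos": [0.004, -0.0003, 0], "spin": 0},
    {"delta_pos": [0.004, -0.0003, 0], "spin": 0},
    {"delta_pos": [0.004, -0.0003, 0], "spin": 0},
    {"delta_pos": [0.004, -0.0003, 0], "spin": 0},
  ],
)

```text
t: 11.55
ee_pos: [0.5897, 0.0398, 0.0216]
ee_rot: [-0.482, -0.516, -0.483, 0.518]
wrist_force: [-7.2, 1.4, 4.3]
width: 0.0869
```

```bash
python3 -c "
from h import *
snap('s3')"
```

```text
t 11.55 tcp [0.5897 0.0398 0.0216] jawdeg -93.9 F [-7.19  1.42  4.3 ] w 0.087 tilt [-0.004 -0.001 -1.   ]
```

View pics/s3.png

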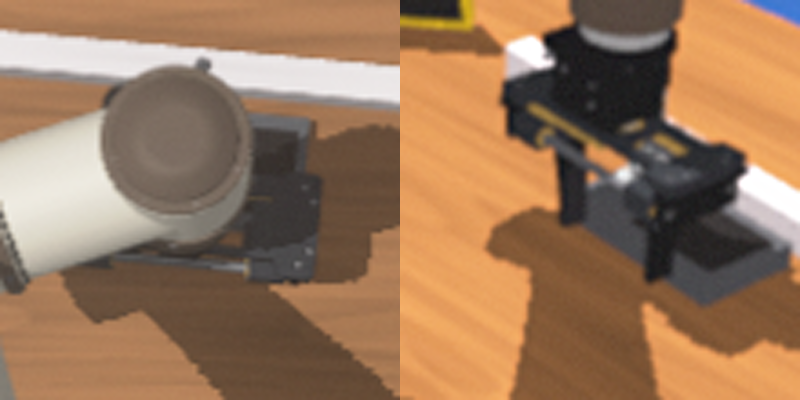

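send_rows(
  increments=[
    {"delta_pos": [0.004, -0.0003, 0], "spin": 0},
    {"delta_pos": [0.004, -0.0003, 0], "spin": 0},
    {"delta_pos": [0.003, -0.0002, 0], "spin": 0},
    {"delta_pos": [0.002, -0.0001, 0], "spin": 0},
  ],
)

```text
t: 12.05
ee_pos: [0.6025, 0.0386, 0.0215]
ee_rot: [-0.482, -0.516, -0.483, 0.518]
wrist_force: [-7.3, 1.0, 5.1]
width: 0.0873
```

send_rows(
  increments=[
    {"delta_pos": [0.002, -0.0001, 0], "spin": 0},
    {"delta_pos": [0.001, 0, 0], "spin": 0},
  ],
)

```text
t: 12.25
ee_pos: [0.6049, 0.0385, 0.0216]
ee_rot: [-0.482, -0.515, -0.483, 0.519]
wrist_force: [-9.6, 1.2, 6.8]
width: 0.0871
```

send_rows(
  increments=[
    {"delta_pos": [0.001, 0, 0], "spin": 0},
    {"delta_pos": [0.001, 0, 0], "spin": 0},
  ],
)

```text
t: 12.45
ee_pos: [0.605, 0.0384, 0.0215]
ee_rot: [-0.481, -0.514, -0.484, 0.52]
wrist_force: [-14.0, 2.5, 10.5]
width: 0.087
```

```bash
python3 -c "
from h import *
snap('s4')"
```

```text
t 12.45 tcp [0.605  0.0384 0.0215] jawdeg -94.0 F [-14.     2.46  10.46] w 0.087 tilt [-0.009 -0.002 -1.   ]
```

View pics/s4.png

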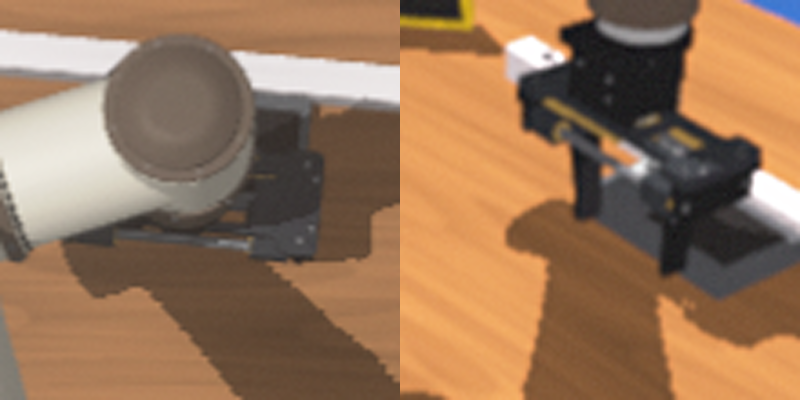

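The tool has stalled with the force rising to 14 N, so it has reached the ledge. I back straight off and check.

send_rows(
  increments=[
    {"delta_pos": [-0.004, 0, 0], "spin": 0},
    {"delta_pos": [-0.01, 0, 0], "spin": 0},
    {"delta_pos": [-0.03, 0.002, 0], "spin": 0},
    {"delta_pos": [-0.04, 0.003, 0], "spin": 0},
    {"delta_pos": [-0.02, 0, 0.04], "spin": 0},
    {"delta_pos": [0, -0.04, 0.05], "spin": 0},
    {"delta_pos": [-0.03, -0.05, 0.05], "spin": 0},
    {"delta_pos": [-0.03, -0.05, 0.04], "spin": 0},
  ],
)

```text
t: 13.35
ee_pos: [0.4656, -0.0554, 0.1641]
ee_rot: [0.485, 0.518, 0.482, -0.514]
wrist_force: [2.3, -0.8, 0.6]
width: 0.0871
```

send_rows(
  increments=[
    {"delta_pos": [-0.02, -0.05, 0], "spin": 0},
    {"delta_pos": [0, -0.05, 0], "spin": 0},
    {"delta_pos": [0, -0.05, 0], "spin": 0},
    {"delta_pos": [0, 0, 0], "spin": 0},
  ],
)

```text
t: 13.75
ee_pos: [0.4463, -0.2063, 0.1622]
ee_rot: [0.483, 0.519, 0.479, -0.518]
wrist_force: [0.5, 0.1, 0.2]
width: 0.0872
```

```bash
python3 -c "
from h import *
look('l2',(270,150),(320,200),[.66,.04,-.067])"
```

```text
t 13.75 tcp [ 0.4463 -0.2063  0.1622] jawdeg -94.3 F [0.54 0.11 0.22] w 0.087 tilt [ 0.005 -0.002 -1.   ]
[245.3, 133.9, 304.8, 173.8] 0.63
[284.5, 164.4, 337.8, 229.4] 0.79
fit 1.7385625017014805 [ 0.6615  0.029  -0.0678]
a in ledge frame mm [-0.5 73.   0. ]
b in ledge frame mm [ -0.6 -87.    0. ]
rel yaw deg -0.05
back a [0.622  0.1119 0.01  ]
back mid [0.6166 0.0321 0.01  ]
back b [ 0.6112 -0.0477  0.01  ]
```

View pics/l2.png

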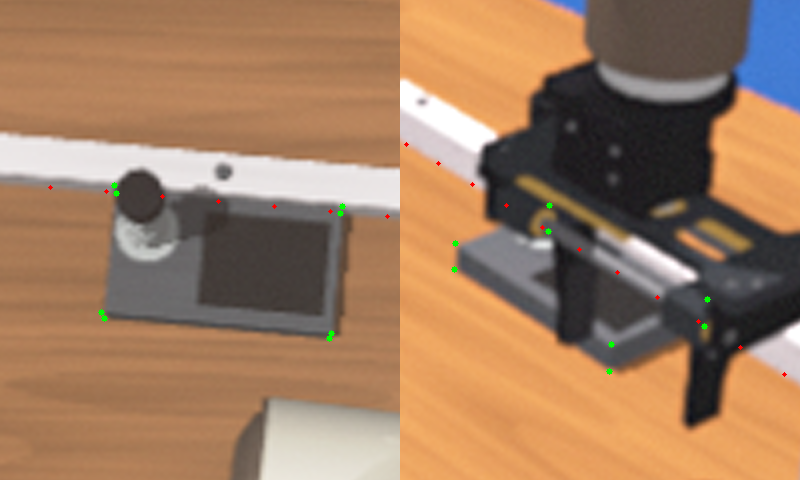

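send_rows(
  increments=[
    {"delta_pos": [-0.02, 0.03, 0.05], "spin": 0},
    {"delta_pos": [-0.02, 0.05, 0.03], "spin": 0},
    {"delta_pos": [-0.02, 0.05, 0], "spin": 0},
    {"delta_pos": [0, 0.05, 0], "spin": 0},
    {"delta_pos": [0, 0.05, 0], "spin": 0},
    {"delta_pos": [0, 0.05, 0], "spin": 0},
    {"delta_pos": [0, 0.05, 0], "spin": 0},
    {"delta_pos": [0, 0.05, 0], "spin": 0},
  ],
)

```text
t: 14.75
ee_pos: [0.3934, 0.1636, 0.2269]
ee_rot: [0.484, 0.517, 0.484, -0.515]
wrist_force: [1.2, 0.2, -0.6]
width: 0.0873
```

```bash
python3 -c "
from h import *
look('l3',(270,150),(320,200),[.66,.04,-.067])
c=camera('side');cv2.imwrite('pics/side3.png',c['pixels'])
cv2.imwrite('pics/edge3.png',np.hstack([cv2.resize(x,(400,400),interpolation=cv2.INTER_CUBIC) for x in (camera('top')['pixels'][110:180,235:305],c['pixels'][165:235,280:350])]))"
```

```text
t 14.75 tcp [0.3934 0.1636 0.2269] jawdeg -93.6 F [ 1.21  0.18 -0.58] w 0.087 tilt [ 0.002  0.002 -1.   ]
[247.8, 131.6, 306.3, 173.6] 0.56
[281.9, 163.0, 348.5, 228.6] 0.73
fit 0.1002301822036411 [ 0.6612  0.0277 -0.065 ]
a in ledge frame mm [-0.9 71.8  0. ]
b in ledge frame mm [ -0.6 -88.2   0. ]
rel yaw deg 0.11
back a [0.6215 0.1104 0.01  ]
back mid [0.6163 0.0306 0.01  ]
back b [ 0.6111 -0.0492  0.01  ]
```

View pics/side3.png

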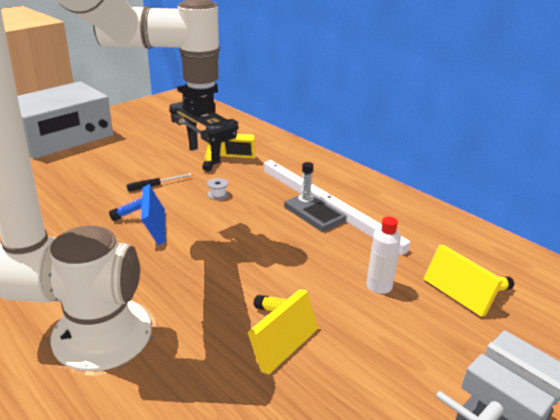

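View pics/edge3.png

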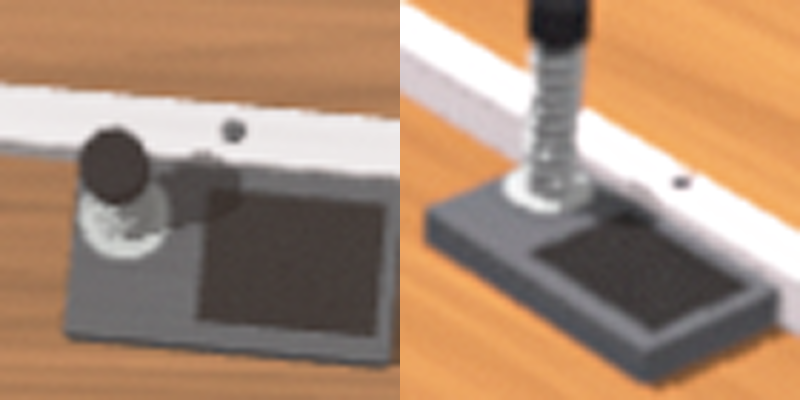

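The stand is upright with its long side along the ledge. No wood shows between them, and the fit gives gaps of 0.9 mm at a and 0.6 mm at b. The can (383,256), reel (217,189) and screwdriver (149,183) appear at the same pixels as at the start. I hand in.

```bash
python3 -c "
from h import *
tool();print(hand_in())"
```

```text
t 15.05 tcp [0.3939 0.1602 0.2262] jawdeg -93.8 F [-0.13  0.16 -0.07] w 0.087 tilt [-0. -0. -1.]
the job is handed in; nothing more can be done
None
```

The dark stand is back on its foot, with the long side of its base flush against the ledge. I handed the job in at 15 s of the 54 s allowed.

- **What I did:** I tipped it upright by pushing the rim with the closed fingers. I then used the two open fingers on the back edge of the base to turn it about 17.5° and push it to the ledge.
- **Forces:** The highest reading was about 14 N along the push and 10 N upward, as the stand met the ledge.
- **Final fit:** Both camera views put corner a 0.9 mm and corner b 0.6 mm from the ledge, with 0.1° between the edges. That is within the 2 mm calibration, and no wood shows in the gap.
- **Bystanders:** The can, reel and screwdriver look unmoved in the side view. I compared their pixels by eye and did not measure them again.
- **Holder:** I steered clear of it by calculation, with about 13 mm as the tightest planned clearance. The gripper and arm hid it in some views, so that gap was not seen directly throughout.
- **Checks that disagreed:** One earlier fit was poor because the gripper hid the stand from the side camera, so I repeated it with the arm away. The tool also stalled about 2.5 mm short of where I expected, which fits calibration and finger-size error.

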